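# Uncouple the air tee and put it away

### The job

Shut the air off by turning the valve lever a quarter turn to its stop. Then push the coupling's sprung sleeve down, pull the air tee out so that the sleeve snaps back up, and set the tee down gently across the two rails of the small trestle and let go of it. Take it again by the square head on top and lay it gently in the empty place of the rack, across the rails with the nipple hanging between them, then let go; leave everything else on the bench as it is.

Things in the scene. Friction and masses are not known exactly. Their poses are not given: they have to be found in the camera images.
- coupling_mouth (a point): Centre of the rim of the upright steel quick coupling on the bench air outlet (fixed wooden plank 100 x 250 mm with a brass valve). Rim 88 mm above the bench; z up, y along the plank: the valve's pivot lies 140 mm away along +y. A steel sleeve with a 56 mm flange surrounds the tube (28 mm outside, 21 mm bore), flange top level with the rim.
- sleeve (a joint): Sprung sleeve, m pushed down: 0 = up, locked; stop 0.010. About 4 N to start, 10 N at the stop; springs back. Under 0.005 dogs hold the nipple; at 0.0065 it is free. With one gripper: fingers down on both sides of the bar, tips press the flange down 8 to 10 mm, close on the bar while pressing, pull straight up; once the nipple has started out the sleeve may follow up without relocking.
- valve (a joint): Valve lever angle, rad: 0 = open (lever points to the outlet's +y, away from the coupling), 1.57 = shut, at its stop (lever points to the outlet's -x). It turns anticlockwise seen from above to shut, stays where it is left, and starts between 0 and 0.3. Needs about 2 N at the post.
- valve_post (a point): Centre of the black upright post (12 mm diameter, 33 mm high, its top 15 mm above this point) at the end of the flat steel valve lever. The vertical pivot axis lies 68 mm from it, along this point's -y; the lever's flat bar is below it, its top 18 mm below this point.
- tee_bar (a point): Centre of the bar of the loose air tee (about 0.24 kg): aluminium, 104 (x) x 26 (y) x 28 mm high, a brass stub 8 mm long on each end. Starts plugged into the coupling, turned any way, this centre 18 mm above the rim, the bar's underside 4 mm above. Below the bar: a 26 mm collar 4 mm high and an 18 mm steel nipple reaching 47 mm below this centre.
- tee_head (a point): Centre of the black square head on top of the tee's bar: 26 (x, along the bar) x 22 (y) x 22 mm high, from 2 to 24 mm above the bar's top; this centre is 27 mm above the bar's centre.
- trestle_top (a point): Middle of the small wooden trestle (fixed), at the height of the top of its two rails, 45 mm above the bench. Rails run along its y, 75 mm long, each 28 mm wide with 60 mm free between them (from 30 to 58 mm either side along x). A tee resting there has its bar along x and its bar centre 14 mm above this point.
- place (a point): The empty place in the rack, over the dark rubber pad (34 x 30 mm) on its floor; point at rail-top height, 45 mm above the bench. Rails as on the trestle, along y. A tee lies there bar along x, bar centre 14 mm above. Neighbour tees 44 mm away in y, or an end board (70 mm high) 37 mm away: no room for fingers at the bar's long sides; hold the head, fingers along the bar.
- rack: The wooden rack (fixed), 124 mm (x) by 186 mm (y), origin at the centre of its underside; three places at y = -44, 0 and 44 mm.
- stored_plain: Bystander: dark steel tee in the rack, same bar and nipple, no head; 0.3 kg. Origin at the bar's underside.
- stored_gauge: Bystander: tee in the rack with a small round gauge (24 mm diameter, 14 mm high) on its bar, 0.3 kg. Origin at the bar's underside.
- offcut: Bystander: loose wood offcut 90 x 45 x 20 mm on the bench, origin at its underside.
- marker: Bystander: green marker 125 mm long, 22 mm thick, lying on the bench, origin at its underside.
- pencil: Bystander: flat red carpenter's pencil 170 x 14 x 7 mm on the bench.
- screwdriver: Bystander: screwdriver lying on the bench.
- hammer: Bystander: hammer lying on the bench.
Things that resemble listed ones, but are neither listed nor needed, are in the scene too. What is shaped like the part that bears tee_bar but green is not meant.

How it is judged (in metres and radians):
On the way, in this order (a step that is already met when the one before it is completed fails the run):
1. the valve lever is turned to the shut stop (value of joint valve above 1.45 rad), for 0.1 s.
2. the sleeve is pushed down at least 4.5 mm with the tee still in the coupling (value of joint sleeve above 0.0045 m and distance between tee_bar and coupling_mouth below 0.024 m), for 0.05 s.
3. the tee is out of the coupling and the sleeve has snapped back up (distance between tee_bar and coupling_mouth above 0.045 m and value of joint sleeve below 0.0015 m), for 0.1 s.
4. the tee rests across the trestle's rails, let go of (distance between tee_bar and trestle_top below 0.032 m and angle between tee_bar's own z axis and vertical below 0.1 rad and contact force between tee and the fingers below 0.05 N and linear speed of tee below 0.03 m/s), for 0.2 s.
5. the tee is lifted off the trestle (z of tee_bar in the frame of trestle_top above 0.03 m and contact force between tee and the fingers above 0.5 N), for 0.1 s.
At the end, for the whole second after the job is handed in: The tee lies released and at rest in the rack's empty place: bar centre within 15 mm along x and 12 mm along y, 10 to 18 mm above the rail tops, tilt under 0.1 rad, bar within 0.25 rad of the rack's x; sleeve up (under 1.5 mm) and valve still shut (over 1.4 rad) (x of tee_bar in the frame of place between -0.015 and 0.015 m and y of tee_bar in the frame of place between -0.012 and 0.012 m and z of tee_bar in the frame of place between 0.01 and 0.018 m and angle between tee_bar's own z axis and vertical below 0.1 rad and angle between the x axis of tee_bar and the x axis of place, either way round below 0.25 rad and linear speed of tee below 0.02 m/s and value of joint sleeve below 0.0015 m and value of joint valve above 1.4 rad); the robot touches nothing.
It fails at once if the sleeve is pushed down with the air still on (valve under 1.35 rad) (value of joint sleeve above 0.0035 m and value of joint valve below 1.35 rad).
It fails at once if the tee is dropped onto the trestle or rack (faster than 0.5 m/s close to its resting place) ((distance between tee_bar and trestle_top below 0.03 m or distance between tee_bar and place below 0.03 m) and linear speed of tee above 0.5 m/s).
It fails at once if another tee in the rack is shifted by more than 15 mm (distance of any of stored_plain, stored_gauge from where it was at the start of the episode above 0.015 m).
It fails at once if a thing lying on the bench is shifted by more than 30 mm (distance of any of offcut, marker, pencil, screwdriver, hammer from where it was at the start of the episode above 0.03 m).
It also fails if it takes over 72 s, if anything falls off the work surface, if the arm or the gripper's body presses on something with over 40 N, if the wrist force passes 120 N, or if a joint passes its speed limit or range.

### The arm

A 7-joint arm with a two-finger parallel gripper is mounted at the origin on the work surface. World frame = base frame: x ahead of the robot, y to its left, z up, the work surface at z = 0. Lengths are in m, angles in degrees, forces in N, time in s.
With the tool pointing down it reaches from about 0.425 to 0.875 m from the base axis. Payload 4.7 kg.
Tool frame: the origin (TCP) lies midway between the tips of the shut fingers; the grasp point (between the pads) lies 19 mm behind it (env.grip_depth is the distance from the TCP to the grasp point, in m); z points along the fingers, y is the line along which they close (so a half turn about z gives the same grasp; the last joint's range is limited). The gripper opens to 87 mm and grips with 3 to 60 N. Pads are 19 mm wide; open, the fingers measure 117 mm over their backs; the gripper's body (75 mm by 190 mm) begins 51 mm behind the grasp point.
Start: joints at [-76.37, 18.392, -4.016, 83.108, 1.295, 78.541, -3.26], TCP at [0.144, 0.634, 0.223] pointing down, gripper open.
Joint ranges: [-163.93, 163.93], [-17.29, 119.83], [-79.2, 71.16], [3.27, 140.29], [-89.18, 269.18], [5.43, 117.66], [-154.24, 154.24]. Speed limits (degrees/s): [147.25, 147.25, 180, 180, 180, 180, 180].

### API

Orientations are given as [roll, pitch, yaw] about the fixed x, y, z axes, in that order (R = Rz(yaw) Ry(pitch) Rx(roll)).
In Python, from cell import get_obs, optics, env, nets gives the robot as it stands.
- The arm moves only by the shell command python3 -m creep 'ROWS' [FORCE]. ROWS is JSON, a list of rows, each an object of numbers: "wx", "wy", "wz": the turn, a rotation vector about the tool's x, y, z in degrees; "tx", "ty", "tz": the shift along the tool's x, y, z in mm; "gripper": the opening, from -1 (shut) to 1 (fully open). A call has 1 to 5 rows; each row is the pose to reach, as a shift and turn from the pose commanded when the call began, along the tool's axes at that moment; what a row does not reach only later rows make up. A row lasts 1/12 s, in which the tool goes at most 41.7 mm and 7.16 degrees, less where a joint would pass 70% of its speed; a pose out of reach is approached as far as the arm can. A call with a gripper value outside its range is refused whole. The fingers move at their own pace and stop on an object; FORCE is the grip in N (left out, the last holds). Time passes only in rows, so rows that repeat a pose let the fingers close. It gives the time, the measured TCP pose, the force, the opening and the grip force at its end, in the units of the state.
- get_obs(): the state, without advancing time (a new reading comes with each control period).
- optics.read_camera(name): name is "scene" or "top"; returns (picture, depth): 480x640x3 uint8, red, green, blue; 480x640 float32, m along the optical axis (not along the pixel's ray), 0 where there is no reading.
- optics.camera_info(name): a dict with "fovy" (degrees; the focal length in pixels is half the picture's height over the tangent of half this angle, whatever the lens; pixels are square), "cx", "cy" (the principal point, pixels), "k1" (the pictures are not rectified: a ray, as slopes to the right and down, at radius r is drawn at 1 + k1 r^2 times it, then the intrinsics apply), "R" (3x3) and "t" (3): a world point X has camera coordinates R X + t. Camera axes: x right, y down, z forward; pixel columns grow to the right and rows downward; lengths in m; the calibration is good to about 2 mm. A picture is of the moment at which its call begins. camera_info takes no time and is no camera call.
- env.sign_off(): hands the job in; it is judged then, once.
Trained networks look in the newest picture that a camera, given by its name, has taken for a name from the list of things; names that differ only in an ending like _2 or _b are one class to them, and where a whole thing is asked for, a point or a joint stands for the part that bears it (a point fixed in the world has none). Each returns a list of dicts, best first, with "confidence" (0 to 1); they miss things now and then, are a little off and sometimes report something else, mostly with a low value. They report only what shows in the picture. A call takes as long as a camera call. They do not tell look-alikes from the thing itself.
- nets.look_for(query, camera): "point" ([x, y, z] in m, in world coordinates, good to about 4 mm: the middle of the surface that is visible of it).
- nets.place_of(query, camera): "point" ([x, y, z] in m, in world coordinates, good to about 4 mm: a listed point, or the origin of a listed thing).
The state is a dict: "time_s": time; "qpos": joint angles; "joint_velocities": joint speeds; "effort": joint torques, N m; "tool_pos": TCP position; "tool_rot": TCP orientation; "force": force on the tool from outside, world axes, zero at the start; "wrist_torque": the same for the moment, N m; "grip_width": finger opening in m; "grasp_force": force on a finger pad.
Only numpy, scipy, OpenCV 4.12 (cv2) and the standard library are available. Lean on these libraries where they do the work, as an engineer would, in place of code of your own. Each camera call takes 0.05 s, during which the arm holds its last target. There are 200 camera calls.

## Working session

There is one attempt and no reset: what is moved stays moved. The work goes in short steps, Python scripts to look and compute and a shell command to move; the robot and the scene stay as the last step left them, time stands still between calls to the robot, and variables do not carry over. Pictures are saved under pics/ and viewed, at most 10 in all, crops included, and the job is handed in when it is done.

```bash
ls; mkdir -p pics; cat > h.py <<'E'
import numpy as np, cv2
from cell import get_obs, optics, env, nets
def cam(n):
    c=optics.camera_info(n); f=240/np.tan(np.radians(c['fovy'])/2)
    return c,f
def snap(n,fn=None):
    p,d=optics.read_camera(n)
    if fn: cv2.imwrite('pics/'+fn,p[:,:,::-1])
    return p,d
def world(n,u,v,z):  # z depth
    c,f=cam(n); D=np.array([c['k1'],0,0,0,0.]); K=np.array([[f,0,c['cx']],[0,f,c['cy']],[0,0,1.]])
    s=cv2.undistortPoints(np.array([[[u,v]]],float),K,D)[0,0]
    return np.array(c['R']).T@(np.array([s[0]*z,s[1]*z,z])-np.array(c['t']))
def cloud(n,d):
    c,f=cam(n); D=np.array([c['k1'],0,0,0,0.]); K=np.array([[f,0,c['cx']],[0,f,c['cy']],[0,0,1.]])
    vv,uu=np.mgrid[0:480,0:640]
    s=cv2.undistortPoints(np.stack([uu,vv],-1).reshape(-1,1,2).astype(float),K,D)[:,0].reshape(480,640,2)
    P=np.dstack([s[...,0]*d,s[...,1]*d,d])-np.array(c['t'])
    P=P@np.array(c['R']); P[d<=0]=np.nan
    return P
def pix(n,X):
    c,f=cam(n); q=np.array(c['R'])@np.array(X)+np.array(c['t']); s=q[:2]/q[2]; k=1+c['k1']*(s@s)
    return [round(f*s[0]*k+c['cx'],0),round(f*s[1]*k+c['cy'],0)]
E
python3 - <<'E'
from h import *
for n in('scene','top'):
    c=optics.camera_info(n); print(n,c['fovy'],c['k1'],np.round(-np.array(c['R']).T@np.array(c['t']),3))
    snap(n,n+'1.png')
    for q in 'coupling_mouth valve_post tee_bar tee_head trestle_top place rack stored_plain stored_gauge offcut marker pencil screwdriver hammer'.split():
        print(q,[(np.round(r['point'],3).tolist(),round(r['confidence'],2),pix(n,r['point'])) for r in nets.place_of(q,n)])
print(get_obs())
E
```

```text
pics
scene 53.63679800049347 -0.06930934374131367 [ 1.15  -0.244  1.044]
coupling_mouth [([0.531, 0.085, 0.091], 0.72, [np.float64(332.0), np.float64(240.0)])]
valve_post [([0.511, 0.294, 0.087], 0.72, [np.float64(401.0), np.float64(211.0)]), ([0.678, 0.421, 0.004], 0.45, [np.float64(467.0), np.float64(263.0)])]
tee_bar [([0.535, 0.09, 0.103], 0.94, [np.float64(334.0), np.float64(238.0)]), ([0.419, 0.388, 0.047], 0.81, [np.float64(411.0), np.float64(188.0)]), ([0.309, 0.211, 0.048], 0.68, [np.float64(339.0), np.float64(178.0)])]
tee_head [([0.536, 0.085, 0.132], 0.87, [np.float64(333.0), np.float64(232.0)]), ([0.314, 0.208, 0.071], 0.71, [np.float64(340.0), np.float64(174.0)]), ([0.422, 0.386, 0.076], 0.53, [np.float64(413.0), np.float64(182.0)]), ([0.478, -0.053, 0.048], 0.49, [np.float64(273.0), np.float64(251.0)])]
trestle_top [([0.476, -0.05, 0.046], 0.82, [np.float64(274.0), np.float64(250.0)]), ([0.531, 0.088, 0.093], 0.39, [np.float64(333.0), np.float64(239.0)])]
place [([0.573, -0.292, 0.042], 0.48, [np.float64(191.0), np.float64(314.0)])]
rack [([0.572, -0.296, -0.002], 0.96
[... 2896 characters left out ...]
': 1.5, 'qpos': array([-76.36977771,  18.39298912,  -4.0176026 ,  83.10794744,
         1.29596824,  78.54124435,  -3.26145342]), 'joint_velocities': array([-0.05004346,  0.06059266, -0.00827687, -0.06238968, -0.03793504,
       -0.05639642, -0.0219259 ]), 'effort': array([ 3.38049849e-04, -4.91094196e+01, -4.02969774e-01, -3.12769425e+01,
       -6.36956049e-02,  3.36696755e-02,  3.39425299e-05]), 'tool_pos': array([0.14427583, 0.6338009 , 0.22257117]), 'tool_rot': array([1.79996986e+02, 3.22866018e-03, 1.67178747e+02]), 'force': array([-0.46744021,  1.0650412 , -0.7752341 ]), 'wrist_torque': array([0.02007684, 0.02878303, 0.01398347]), 'grasp_force': 0.0, 'grip_width': 0.08728764239911675}
```

View pics/scene1.png

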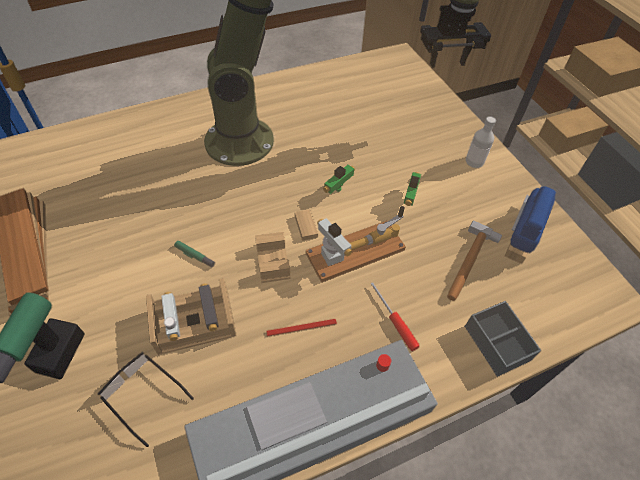

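View pics/top1.png

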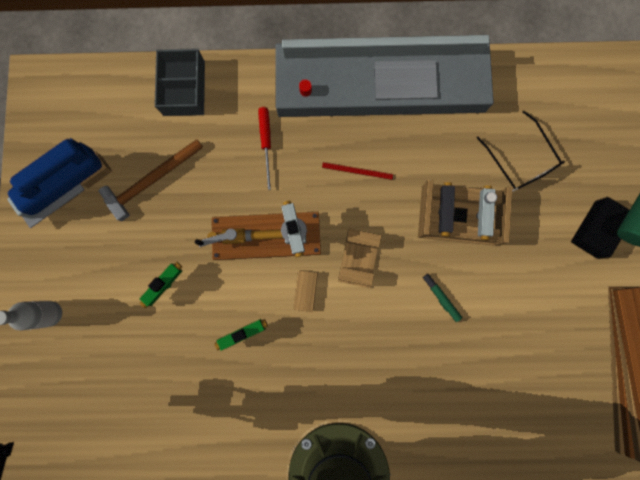

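The scene view shows the silver tee in the coupling at (334,238) with the valve post at (401,211), the trestle at (273,255), and the rack at (191,318) with an empty middle place and dark pad. The green tees at (340,178) and (411,188) are look-alikes. The silver tee is the one meant, because it is not green and it is plugged into the coupling. I'll confirm this in a crop and measure the axes.

```bash
cat > m.py <<'E'
from h import *
def rect(P,c,r,z0,z1,name):
    Q=P[(np.hypot(P[:,0]-c[0],P[:,1]-c[1])<r)&(P[:,2]>z0)&(P[:,2]<z1)]
    if len(Q)<8: print(name,len(Q)); return
    (cx,cy),(w,h),a=cv2.minAreaRect((Q[:,:2]*1000).astype(np.float32))
    if w<h: w,h,a=h,w,a+90
    print(name,len(Q),'c',round(cx,1),round(cy,1),'size',round(w),round(h),'long-axis yaw',round((a+90)%180-90,1),'zmed',round(np.median(Q[:,2])*1000,1),'mean',np.round(Q[:,:2].mean(0)*1000,1))
E
python3 - <<'E'
from m import *
im=[]
for n in('scene','top'):
    p,d=snap(n); P=cloud(n,d).reshape(-1,3); P=P[~np.isnan(P[:,0])]
    print(n)
    rect(P,(.535,.088),.07,.109,.126,'bar'); rect(P,(.535,.088),.03,.135,.16,'head')
    rect(P,(.535,.088),.035,.075,.095,'flange')
    rect(P,(.53,.15),.16,.012,.03,'plank'); rect(P,(.512,.292),.03,.07,.11,'post')
    rect(P,(.51,.26),.06,.055,.07,'lever')
    rect(P,(.475,-.05),.07,.038,.052,'trestle')
    rect(P,(.572,-.294),.14,.035,.052,'rackrails'); rect(P,(.572,-.294),.14,.06,.078,'ends'); rect(P,(.572,-.294),.14,.0025,.09,'rackall')
    if n=='top':
        im=[cv2.resize(p[a:a+80,b:b+133,::-1],(800,480),interpolation=3)[:,:] for a,b in((195,190),(185,400))]
        cv2.imwrite('pics/c1.png',np.vstack([cv2.resize(i,(500,300)) for i in im]))
E
```

```text
scene
bar 385 c 535.4 87.0 size 122 28 long-axis yaw 12.8 zmed 119.9 mean [541.7  86.2]
head 103 c 534.7 87.1 size 27 23 long-axis yaw 8.5 zmed 144.1 mean [536.5  86.5]
flange 107 c 538.7 69.7 size 53 18 long-axis yaw 11.7 zmed 88.8 mean [539.8  71.4]
plank 2260 c 519.2 141.5 size 288 239 long-axis yaw 47.9 zmed 19.1 mean [532.  138.1]
post 72 c 514.3 281.9 size 35 13 long-axis yaw -79.3 zmed 82.2 mean [513.8 287.5]
lever 90 c 522.4 253.7 size 100 24 long-axis yaw -76.0 zmed 67.8 mean [526.4 248. ]
trestle 609 c 476.3 -56.7 size 119 75 long-axis yaw -12.6 zmed 45.3 mean [479.8 -57. ]
rackrails 1366 c 596.7 -310.3 size 214 173 long-axis yaw 82.8 zmed 45.2 mean [ 583.7 -299.4]
ends 1519 c 573.3 -293.5 size 187 127 long-axis yaw 83.0 zmed 71.9 mean [ 576.8 -293.6]
rackall 5455 c 572.3 -295.8 size 276 276 long-axis yaw 36.2 zmed 43.3 mean [ 586.5 -298.4]
top
bar 524 c 535.0 88.6 size 121 26 long-axis yaw 12.7 zmed 119.1 mean [532.8  87.8]
head 139 c 534.4 88.4 size 26 22 long-axis yaw 13.4 zmed 143.3 mean [534.1  88.4]
flange 203 c 534.8 88.5 size 54 45 long-axis yaw -77.8 zmed 87.2 mean [534.5  87.2]
plank 3594 c 518.3 142.5 size 288 239 long-axis yaw 48.7 zmed 17.7 mean [516.7 148.9]
post 58 c 514.2 281.1 size 36 13 long-axis yaw -70.9 zmed 94.2 mean [511.7 288.7]
lever 158 c 520.7 256.3 size 90 23 long-axis yaw -71.7 zmed 68.1 mean [520.1 259.4]
trestle 847 c 476.6 -56.0 size 116 75 long-axis yaw -12.5 zmed 44.5 mean [475.7 -55.5]
rackrails 1376 c 591.9 -309.8 size 214 166 long-axis yaw 83.1 zmed 44.5 mean [ 569.1 -296.3]
ends 1989 c 572.7 -294.5 size 187 124 long-axis yaw 83.1 zmed 70.9 mean [ 570.5 -292.1]
rackall 5604 c 568.7 -293.9 size 277 269 long-axis yaw -74.8 zmed 45.5 mean [ 569.9 -294.7]
```

View pics/c1.png

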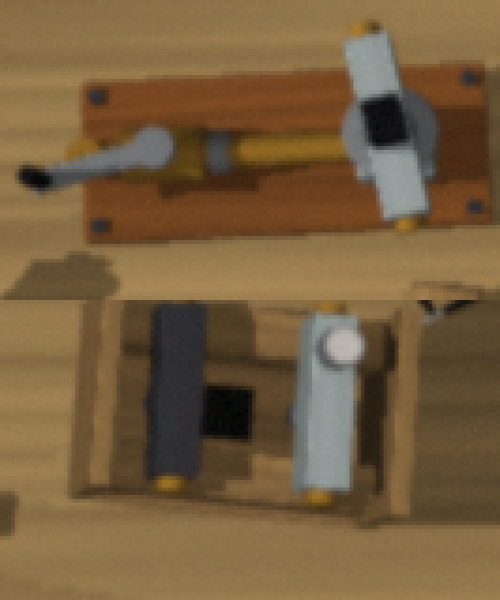

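The crop confirms it: the silver tee with the black head, at crop (385,120), sits in the coupling. The lever's post is at (35,178), and the rack's middle place, with its pad at (228,413), is empty.

- **Tee:** centre (535,88), bar yaw 12.7°.
- **Valve:** pivot about (528,228), lever at about 11.6°.
- **Trestle:** centre (476.5,-56), yaw -12.5°.
- **Place:** (573,-294), yaw -7°.

I start with the valve.

```bash
cat > g.py <<'E'
# usage: g.py x y z(mm) yaw(deg) [...]: tool-frame shift/turn from the current measured pose
import sys; from h import *
from scipy.spatial.transform import Rotation as R
o=get_obs(); r=R.from_euler('xyz',o['tool_rot'],degrees=True)
a=[float(v) for v in sys.argv[1:]]
print('t',round(o['time_s'],2),'pos',np.round(np.array(o['tool_pos'])*1000,1),'rot',np.round(o['tool_rot'],1),'F',np.round(o['force'],1),'w',round(o['grip_width']*1000,1),'gf',round(o['grasp_force'],1),'q7',round(o['qpos'][6]))
for i in range(0,len(a),4):
    t=np.array(a[i:i+3]); q=R.from_euler('xyz',[180,0,a[i+3]],degrees=True)
    print(t,a[i+3],'t',np.round(r.inv().apply(t-np.array(o['tool_pos'])*1000),1),'w',np.round((r.inv()*q).as_rotvec(degrees=True),1))
E
python3 g.py 511 292 200 104.5
python3 -m creep '[{"tx":-87,"ty":-51,"tz":0,"wz":7,"gripper":-0.3},{"tx":-174,"ty":-101,"wz":14,"gripper":-0.3},{"tx":-261,"ty":-152,"wz":21,"gripper":-0.3},{"tx":-348,"ty":-202,"wz":28,"gripper":-0.3},{"tx":-435,"ty":-253,"wz":35,"gripper":-0.3}]' 10
python3 g.py 511 292 200 104.5
```

```text
t 1.6 pos [144.3 633.8 222.6] rot [180.    0.  167.2] F [-0.  -0.2  0.6] w 86.8 gf 0.0 q7 -3
[511. 292. 200.] 104.5 t [-433.4 -251.9   22.6] w [ 0.   0.  62.7]
t 1.6 pos [144.3 633.8 222.6] rot [180.    0.  167.2] F [-0.  -0.2  0.6] w 86.8 gf 0.0 q7 -3
[511. 292. 200.] 104.5 t [-433.4 -251.9   22.6] w [ 0.   0.  62.7]validation failed for argument at $[0]...
```

```bash

python3 -m creep '[{"wx":0,"wy":0,"wz":35,"tx":-435,"ty":-253,"tz":0,"gripper":-0.3},{"wx":0,"wy":0,"wz":35,"tx":-435,"ty":-253,"tz":0,"gripper":-0.3},{"wx":0,"wy":0,"wz":35,"tx":-435,"ty":-253,"tz":0,"gripper":-0.3},{"wx":0,"wy":0,"wz":35,"tx":-435,"ty":-253,"tz":0,"gripper":-0.3},{"wx":0,"wy":0,"wz":35,"tx":-435,"ty":-253,"tz":0,"gripper":-0.3}]' 10
python3 g.py 511 292 200 104.5
```

```text
time_s: 2.02
tool_pos: [0.2978, 0.4902, 0.2228]
tool_rot: [180.0, -0.0, 131.8]
force: [-0.3, -0.7, 0.3]
grip_width: 0.0613
grasp_force: 0.0
t 2.02 pos [297.8 490.2 222.8] rot [180.   -0.  131.8] F [-0.3 -0.7  0.3] w 61.3 gf 0.0 q7 -19
[511. 292. 200.] 104.5 t [-289.9   26.6   22.7] w [ 0.  -0.  27.3]
```

```bash

python3 -m creep '[{"wx":0,"wy":0,"wz":27.3,"tx":-290,"ty":26.6,"tz":0,"gripper":-0.3},{"wx":0,"wy":0,"wz":27.3,"tx":-290,"ty":26.6,"tz":0,"gripper":-0.3},{"wx":0,"wy":0,"wz":27.3,"tx":-290,"ty":26.6,"tz":0,"gripper":-0.3},{"wx":0,"wy":0,"wz":27.3,"tx":-290,"ty":26.6,"tz":0,"gripper":-0.3},{"wx":0,"wy":0,"wz":27.3,"tx":-290,"ty":26.6,"tz":0,"gripper":-0.3}]' 
python3 g.py 511 292 130 104.5
```

```text
time_s: 2.43
tool_pos: [0.4513, 0.3492, 0.223]
tool_rot: [180.0, -0.0, 104.6]
force: [0.8, 1.4, -0.5]
grip_width: 0.0328
grasp_force: 0.0
t 2.43 pos [451.3 349.2 223. ] rot [180.   -0.  104.6] F [ 0.8  1.4 -0.5] w 32.8 gf 0.0 q7 -24
[511. 292. 130.] 104.5 t [-70.5  43.2  93. ] w [ 0.  -0.   0.1]
```

```bash

python3 -m creep '[{"wx":0,"wy":0,"wz":0,"tx":-35,"ty":21,"tz":20,"gripper":-0.3},{"wx":0,"wy":0,"wz":0,"tx":-70,"ty":43,"tz":40,"gripper":-0.3},{"wx":0,"wy":0,"wz":0,"tx":-70,"ty":43,"tz":80,"gripper":-0.3},{"wx":0,"wy":0,"wz":0,"tx":-70,"ty":43,"tz":110,"gripper":-0.3},{"wx":0,"wy":0,"wz":0,"tx":-70,"ty":43,"tz":139,"gripper":-0.3}]' 
python3 - <<'E'
import numpy as np,subprocess
a0=104.5
L=[]
for k in(1,2,3,4,5,6,7,8,9,10,11,12):
    a=np.radians(a0+7*k); L+=[528+68*np.cos(a),228+68*np.sin(a),84,a0+7*k]
print(subprocess.run(['python3','g.py']+[str(round(v,1)) for v in L],capture_output=True,text=True).stdout)
E
```

```text
time_s: 2.85
tool_pos: [0.51, 0.2924, 0.0817]
tool_rot: [-180.0, 0.0, 104.7]
force: [-0.1, -0.7, -0.4]
grip_width: 0.0305
grasp_force: 0.0
t 2.85 pos [510.  292.4  81.7] rot [-180.     0.   104.7] F [-0.1 -0.7 -0.4] w 30.5 gf 0.0 q7 -13
[503.1 291.3  84. ] 111.5 t [ 0.7 -7.  -2.3] w [-0.   0.  -6.8]
[495.6 287.8  84. ] 118.5 t [ -0.8 -15.1  -2.3] w [ -0.    0.  -13.8]
[488.5 283.4  84. ] 125.5 t [ -3.2 -23.1  -2.3] w [ -0.    0.  -20.8]
[482.1 278.1  84. ] 132.5 t [ -6.7 -30.6  -2.3] w [ -0.    0.  -27.8]
[476.3 272.2  84. ] 139.5 t [-10.9 -37.7  -2.3] w [ -0.    0.  -34.8]
[471.3 265.5  84. ] 146.5 t [-16.2 -44.3  -2.3] w [ -0.    0.  -41.8]
[467.1 258.3  84. ] 153.5 t [-22.  -50.2  -2.3] w [ -0.    0.  -48.8]
[463.9 250.7  84. ] 160.5 t [-28.6 -55.2  -2.3] w [ -0.    0.  -55.8]
[461.6 242.7  84. ] 167.5 t [-35.7 -59.4  -2.3] w [ -0.    0.  -62.8]
[460.3 234.5  84. ] 174.5 t [-43.3 -62.8  -2.3] w [ -0.    0.  -69.8]
[460.  226.2  84. ] 181.5 t [-51.3 -65.2  -2.2] w [ -0.   -0.  -76.8]
[460.7 217.9  84. ] 188.5 t [-59.5 -66.6  -2.2] w [ -0.   -0.  -83.8]
```

```bash

python3 -m creep '[{"wx":0,"wy":0,"wz":-7,"tx":0,"ty":-7,"tz":0,"gripper":-0.3},{"wx":0,"wy":0,"wz":-14,"tx":-1,"ty":-15,"tz":0,"gripper":-0.3},{"wx":0,"wy":0,"wz":-21,"tx":-3,"ty":-23,"tz":0,"gripper":-0.3},{"wx":0,"wy":0,"wz":-28,"tx":-7,"ty":-31,"tz":0,"gripper":-0.3},{"wx":0,"wy":0,"wz":-35,"tx":-11,"ty":-38,"tz":0,"gripper":-0.3}]' 
python3 g.py 471 265 84 146.5 467 258 84 153.5 464 250.7 84 160.5 461.6 242.7 84 167.5 460.3 234.5 84 174.5 460 224 84 181.5 460 219 84 181.5 460 215 84 181.5
```

```text
time_s: 3.27
tool_pos: [0.4759, 0.2743, 0.0837]
tool_rot: [179.9, 0.0, 140.3]
force: [2.2, 1.1, -1.3]
grip_width: 0.0303
grasp_force: 1.0
t 3.27 pos [475.9 274.3  83.7] rot [179.9   0.  140.3] F [ 2.2  1.1 -1.3] w 30.3 gf 1.0 q7 21
[471. 265.  84.] 146.5 t [ -2.2 -10.3  -0.3] w [ 0.1  0.  -6.2]
[467. 258.  84.] 153.5 t [ -3.6 -18.2  -0.3] w [  0.1   0.  -13.2]
[464.  250.7  84. ] 160.5 t [ -5.9 -25.7  -0.3] w [  0.1   0.  -20.2]
[461.6 242.7  84. ] 167.5 t [ -9.2 -33.4  -0.4] w [  0.1   0.1 -27.2]
[460.3 234.5  84. ] 174.5 t [-13.4 -40.6  -0.4] w [  0.1   0.1 -34.2]
[460. 224.  84.] 181.5 t [-19.9 -48.8  -0.4] w [  0.1   0.1 -41.2]
[460. 219.  84.] 181.5 t [-23.1 -52.7  -0.4] w [  0.1   0.1 -41.2]
[460. 215.  84.] 181.5 t [-25.7 -55.7  -0.4] w [  0.1   0.1 -41.2]
```

```bash

python3 -m creep '[{"wx":0,"wy":0,"wz":-7,"tx":-2,"ty":-10,"tz":0,"gripper":-0.3},{"wx":0,"wy":0,"wz":-14,"tx":-4,"ty":-18,"tz":0,"gripper":-0.3},{"wx":0,"wy":0,"wz":-21,"tx":-6,"ty":-26,"tz":0,"gripper":-0.3},{"wx":0,"wy":0,"wz":-28,"tx":-9,"ty":-33,"tz":0,"gripper":-0.3},{"wx":0,"wy":0,"wz":-35,"tx":-13,"ty":-41,"tz":0,"gripper":-0.3}]' 
python3 -m creep '[{"wx":0,"wy":0,"wz":-7,"tx":-1,"ty":-7,"tz":0,"gripper":-0.3},{"wx":0,"wy":0,"wz":-7,"tx":-1,"ty":-14,"tz":0,"gripper":-0.3},{"wx":0,"wy":0,"wz":-7,"tx":-2,"ty":-18,"tz":0,"gripper":-0.3}]' 
python3 g.py 460 214 84 181.5 460 210 84 181.5
```

```text
time_s: 3.68
tool_pos: [0.4596, 0.2351, 0.0841]
tool_rot: [179.9, 0.1, 175.3]
force: [1.1, 2.0, -1.1]
grip_width: 0.0306
grasp_force: 1.0
time_s: 3.93
tool_pos: [0.459, 0.2162, 0.0838]
tool_rot: [179.9, -0.0, -178.3]
force: [-3.9, 10.1, 0.8]
grip_width: 0.0304
grasp_force: 6.4
t 3.93 pos [459.  216.2  83.8] rot [ 179.9   -0.  -178.3] F [-3.9 10.1  0.8] w 30.4 gf 6.4 q7 65
[460. 214.  84.] 181.5 t [-0.9 -2.2 -0.2] w [ 0.1 -0.   0.2]
[460. 210.  84.] 181.5 t [-0.8 -6.2 -0.2] w [ 0.1 -0.   0.2]
```

```bash

python3 -m creep '[{"wx":0,"wy":0,"wz":0,"tx":0,"ty":-2,"tz":0,"gripper":-0.3},{"wx":0,"wy":0,"wz":0,"tx":0,"ty":-2,"tz":0,"gripper":-0.3},{"wx":0,"wy":0,"wz":0,"tx":0,"ty":8,"tz":0,"gripper":-0.3},{"wx":0,"wy":0,"wz":0,"tx":0,"ty":8,"tz":-40,"gripper":-0.3},{"wx":0,"wy":0,"wz":0,"tx":0,"ty":8,"tz":-80,"gripper":-0.3}]' 
python3 - <<'E'
from m import *
for n in('scene','top'):
    p,d=snap(n); P=cloud(n,d).reshape(-1,3); P=P[~np.isnan(P[:,0])]
    rect(P,(.485,.226),.06,.06,.072,'lever')
    print([(np.round(r['point'],3),round(r['confidence'],2)) for r in nets.place_of('valve_post',n)])
E
python3 g.py 535 88 180 192.7
```

```text
time_s: 4.35
tool_pos: [0.4575, 0.2232, 0.1621]
tool_rot: [-179.8, -0.3, -178.2]
force: [1.7, 0.2, 1.5]
grip_width: 0.0308
grasp_force: 0.0
lever 107 c 500.0 228.5 size 85 23 long-axis yaw -1.4 zmed 69.7 mean [500.3 226.1]
[(array([0.461, 0.227, 0.088]), 0.75)]
lever 31 c 532.9 225.0 size 18 14 long-axis yaw 33.8 zmed 70.7 mean [533.3 224.6]
[]
t 4.55 pos [460.4 224.3 164.8] rot [ 179.9    0.2 -178.2] F [0.8 0.2 0.1] w 30.1 gf 0.0 q7 64
[535.  88. 180.] 192.7 t [ -70.3 -138.5  -15.1] w [  0.    0.2 -10.9]
```

```bash

python3 -m creep '[{"wx":0,"wy":0,"wz":-11,"tx":-70,"ty":-138,"tz":-15,"gripper":-0.15},{"wx":0,"wy":0,"wz":-11,"tx":-70,"ty":-138,"tz":-15,"gripper":-0.15},{"wx":0,"wy":0,"wz":-11,"tx":-70,"ty":-138,"tz":-15,"gripper":-0.15},{"wx":0,"wy":0,"wz":-11,"tx":-70,"ty":-138,"tz":-15,"gripper":-0.15},{"wx":0,"wy":0,"wz":-11,"tx":-70,"ty":-138,"tz":-15,"gripper":-0.15}]' 
python3 g.py 535 88 150 192.7 535 88 92 192.7
```

```text
time_s: 4.97
tool_pos: [0.5365, 0.0787, 0.1779]
tool_rot: [-179.7, -0.0, -167.9]
force: [1.1, 0.2, -0.2]
grip_width: 0.0368
grasp_force: 0.0
t 4.97 pos [536.5  78.7 177.9] rot [-179.7   -0.  -167.9] F [ 1.1  0.2 -0.2] w 36.8 gf 0.0 q7 93
[535.  88. 150.] 192.7 t [-0.5  9.6 27.9] w [-0.3 -0.  -0.6]
[535.  88.  92.] 192.7 t [-0.5  9.9 85.9] w [-0.3 -0.  -0.6]
```

```bash
python3 - <<'E'
from h import *
p,d=snap('scene'); x=p[190:270,270:400,::-1]; cv2.imwrite('pics/c2.png',cv2.resize(x,None,fx=6,fy=6,interpolation=2))
E
```

```text
(no output)
```

View pics/c2.png

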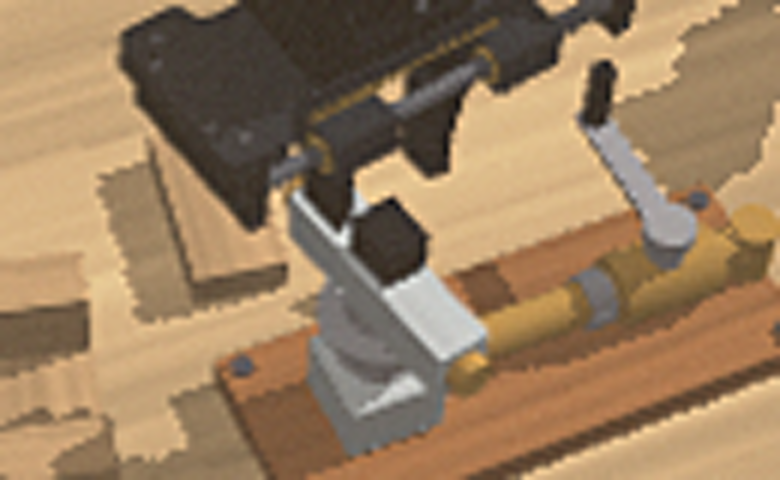

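The crop shows the lever shut, from pivot (670,225) to post (600,90) and pointing to the outlet's -x. The gripper hangs over the tee, whose head is at (390,240).

```bash
python3 g.py 535 88 150 192.7 535 88 95 192.7
```

```text
t 5.02 pos [534.7  82.9 177.3] rot [-1.798e+02 -1.000e-01 -1.677e+02] F [0.  0.8 0.5] w 36.9 gf 0.0 q7 93
[535.  88. 150.] 192.7 t [-1.4  5.  27.3] w [-0.2 -0.1 -0.4]
[535.  88.  95.] 192.7 t [-1.5  5.2 82.3] w [-0.2 -0.1 -0.4]
```

```bash
python3 -m creep '[{"wx":0,"wy":0,"wz":0,"tx":0,"ty":0,"tz":0,"gripper":-0.15},{"wx":0,"wy":0,"wz":0,"tx":0,"ty":0,"tz":0,"gripper":-0.15},{"wx":0,"wy":0,"wz":0,"tx":0,"ty":0,"tz":0,"gripper":-0.15}]'; python3 g.py 535 88 150 192.7 535 88 95 192.7
```

```text
time_s: 5.27
tool_pos: [0.5328, 0.0899, 0.1776]
tool_rot: [180.0, -0.1, -167.0]
force: [-0.1, 0.2, -0.0]
grip_width: 0.0369
grasp_force: 0.0
t 5.27 pos [532.8  89.9 177.6] rot [ 1.80e+02 -1.00e-01 -1.67e+02] F [-0.1  0.2 -0. ] w 36.9 gf 0.0 q7 93
[535.  88. 150.] 192.7 t [-1.8 -2.3 27.6] w [ 0.  -0.1  0.3]
[535.  88.  95.] 192.7 t [-1.8 -2.3 82.6] w [ 0.  -0.1  0.3]
```

```bash
python3 -m creep '[{"wx":0,"wy":0,"wz":0.3,"tx":-2,"ty":-2,"tz":15,"gripper":-0.15},{"wx":0,"wy":0,"wz":0.3,"tx":-2,"ty":-2,"tz":35,"gripper":-0.15},{"wx":0,"wy":0,"wz":0.3,"tx":-2,"ty":-2,"tz":55,"gripper":-0.15},{"wx":0,"wy":0,"wz":0.3,"tx":-2,"ty":-2,"tz":72,"gripper":-0.15},{"wx":0,"wy":0,"wz":0.3,"tx":-2,"ty":-2,"tz":82,"gripper":-0.15}]';python3 -m creep '[{"wx":0,"wy":0,"wz":0,"tx":0,"ty":0,"tz":0,"gripper":-0.15},{"wx":0,"wy":0,"wz":0,"tx":0,"ty":0,"tz":0,"gripper":-0.15}]'; python3 g.py 535 88 88 192.7 535 88 79 192.7
```

```text
time_s: 5.68
tool_pos: [0.5344, 0.088, 0.0943]
tool_rot: [180.0, -0.2, -167.3]
force: [0.5, -0.2, -0.4]
grip_width: 0.0371
grasp_force: 0.0
time_s: 5.85
tool_pos: [0.5358, 0.0875, 0.0964]
tool_rot: [180.0, -0.0, -167.4]
force: [0.3, 0.1, -0.4]
grip_width: 0.037
grasp_force: 0.0
t 5.85 pos [535.8  87.5  96.4] rot [ 180.    -0.  -167.4] F [ 0.3  0.1 -0.4] w 37.0 gf 0.0 q7 94
[535.  88.  88.] 192.7 t [0.7 0.7 8.4] w [ 0.  -0.  -0.1]
[535.  88.  79.] 192.7 t [ 0.7  0.7 17.4] w [ 0.  -0.  -0.1]
```

Now I press, aiming for about 9 mm down, and read the force.

```bash
python3 -m creep '[{"wx":0,"wy":0,"wz":0,"tx":0,"ty":0,"tz":8,"gripper":-0.15},{"wx":0,"wy":0,"wz":0,"tx":0,"ty":0,"tz":12,"gripper":-0.15},{"wx":0,"wy":0,"wz":0,"tx":0,"ty":0,"tz":15,"gripper":-0.15},{"wx":0,"wy":0,"wz":0,"tx":0,"ty":0,"tz":17.5,"gripper":-0.15},{"wx":0,"wy":0,"wz":0,"tx":0,"ty":0,"tz":17.5,"gripper":-0.15}]'; python3 g.py 535 88 79 192.7
```

```text
time_s: 6.27
tool_pos: [0.5376, 0.0874, 0.0804]
tool_rot: [180.0, 0.2, -167.4]
force: [-0.4, 0.4, 7.7]
grip_width: 0.0368
grasp_force: 3.7
t 6.27 pos [537.6  87.4  80.4] rot [ 180.     0.2 -167.4] F [-0.4  0.4  7.7] w 36.8 gf 3.7 q7 95
[535.  88.  79.] 192.7 t [2.4 1.2 1.4] w [ 0.   0.2 -0.1]
```

```bash
python3 -m creep '[{"wx":0,"wy":0,"wz":0,"tx":2,"ty":0,"tz":2,"gripper":-0.15},{"wx":0,"wy":0,"wz":0,"tx":2,"ty":0,"tz":2.5,"gripper":-0.6},{"wx":0,"wy":0,"wz":0,"tx":2,"ty":0,"tz":2.5,"gripper":-0.6},{"wx":0,"wy":0,"wz":0,"tx":2,"ty":0,"tz":2.5,"gripper":-0.6},{"wx":0,"wy":0,"wz":0,"tx":2,"ty":0,"tz":2.5,"gripper":-0.6}]' 35; python3 g.py 535 88 79 192.7
```

```text
time_s: 6.68
tool_pos: [0.5365, 0.089, 0.0789]
tool_rot: [179.8, 0.3, -167.4]
force: [1.1, 3.8, 7.4]
grip_width: 0.026
grasp_force: 36.5
t 6.68 pos [536.5  89.   78.9] rot [ 179.8    0.3 -167.4] F [1.1 3.8 7.4] w 26.0 gf 36.5 q7 95
[535.  88.  79.] 192.7 t [ 1.7 -0.6 -0.1] w [ 0.2  0.3 -0.1]
```

```bash
python3 -m creep '[{"wx":0,"wy":0,"wz":0,"tx":0,"ty":0,"tz":-6,"gripper":-0.6},{"wx":0,"wy":0,"wz":0,"tx":0,"ty":0,"tz":-14,"gripper":-0.6},{"wx":0,"wy":0,"wz":0,"tx":0,"ty":0,"tz":-24,"gripper":-0.6},{"wx":0,"wy":0,"wz":0,"tx":0,"ty":0,"tz":-36,"gripper":-0.6},{"wx":0,"wy":0,"wz":0,"tx":0,"ty":0,"tz":-50,"gripper":-0.6}]' 35; python3 g.py 535 88 160 192.7
```

```text
time_s: 7.1
tool_pos: [0.5275, 0.0862, 0.1202]
tool_rot: [180.0, -0.9, -167.4]
force: [-4.2, 1.0, -4.6]
grip_width: 0.0256
grasp_force: 35.0
t 7.1 pos [527.5  86.2 120.2] rot [ 180.    -0.9 -167.4] F [-4.2  1.  -4.6] w 25.6 gf 35.0 q7 94
[535.  88. 160.] 192.7 t [ -7.    0.1 -39.9] w [ 0.  -0.9 -0.1]
```

```bash
python3 -m creep '[{"wx":0,"wy":0,"wz":0,"tx":0,"ty":0,"tz":-15,"gripper":-0.6},{"wx":0,"wy":0,"wz":0,"tx":0,"ty":0,"tz":-30,"gripper":-0.6},{"wx":0,"wy":0,"wz":0,"tx":0,"ty":0,"tz":-40,"gripper":-0.6},{"wx":0,"wy":0,"wz":0,"tx":0,"ty":0,"tz":-40,"gripper":-0.6},{"wx":0,"wy":0,"wz":0,"tx":0,"ty":0,"tz":-40,"gripper":-0.6}]' 35; python3 - <<'E'
from m import *
p,d=snap('scene'); x=p[170:290,240:400,::-1]; cv2.imwrite('pics/c3.png',cv2.resize(x,None,fx=5,fy=5,interpolation=2))
P=cloud('scene',d).reshape(-1,3)
for a,b in((.14,.17),(.165,.2)): rect(P,(.535,.088),.075,a,b,'bar')
rect(P,(.535,.088),.035,.08,.095,'flange')
E
python3 g.py 476.5 -56 170 167.5
```

```text
time_s: 7.52
tool_pos: [0.5342, 0.0863, 0.1665]
tool_rot: [180.0, 0.0, -167.4]
force: [-1.2, -0.0, -2.8]
grip_width: 0.0258
grasp_force: 35.0
bar 40 c 546.0 76.3 size 91 18 long-axis yaw 23.1 zmed 163.4 mean [545.   77.7]
bar 414 c 547.2 89.0 size 103 46 long-axis yaw 25.3 zmed 190.4 mean [566.3  87.3]
flange 296 c 536.2 86.9 size 54 53 long-axis yaw 53.2 zmed 88.2 mean [536.5  86.4]
t 7.57 pos [533.7  86.2 165.8] rot [ 1.800e+02 -1.000e-01 -1.674e+02] F [-1.1  0.1 -2.7] w 25.8 gf 35.0 q7 93
[476.5 -56.  170. ] 167.5 t [  86.8 -126.3   -4.1] w [-0.  -0.1 25.1]
```

View pics/c3.png

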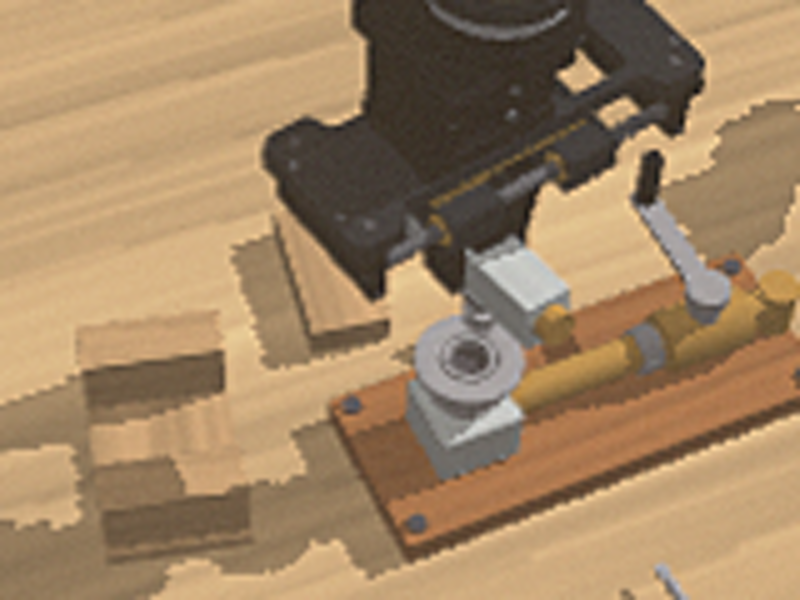

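The tee is out, with its bar at crop (515,290), and the sleeve is back up, its flange at z 88 mm. I carry it to the trestle.

```bash
python3 -m creep '[{"wx":0,"wy":0,"wz":5,"tx":15,"ty":-22,"tz":0,"gripper":-0.6},{"wx":0,"wy":0,"wz":11,"tx":36,"ty":-53,"tz":0,"gripper":-0.6},{"wx":0,"wy":0,"wz":18,"tx":60,"ty":-86,"tz":0,"gripper":-0.6},{"wx":0,"wy":0,"wz":23,"tx":78,"ty":-113,"tz":0,"gripper":-0.6},{"wx":0,"wy":0,"wz":25,"tx":87,"ty":-126,"tz":0,"gripper":-0.6}]';python3 -m creep '[{"wx":0,"wy":0,"wz":0,"tx":0,"ty":0,"tz":10,"gripper":-0.6},{"wx":0,"wy":0,"wz":0,"tx":0,"ty":0,"tz":35,"gripper":-0.6},{"wx":0,"wy":0,"wz":0,"tx":0,"ty":0,"tz":60,"gripper":-0.6},{"wx":0,"wy":0,"wz":0,"tx":0,"ty":0,"tz":70,"gripper":-0.6},{"wx":0,"wy":0,"wz":0,"tx":0,"ty":0,"tz":70,"gripper":-0.6}]'; python3 - <<'E'
from m import *
p,d=snap('top'); x=p[200:300,300:420,::-1]; y=snap('scene')[0][190:310,210:354,::-1]
cv2.imwrite('pics/c4.png',np.vstack([cv2.resize(i,(360,300),interpolation=2) for i in(x,y)]))
E
python3 g.py 476.5 -56 60 167.5 476.5 -56 34 167.5
```

```text
time_s: 7.98
tool_pos: [0.474, -0.0604, 0.1653]
tool_rot: [-179.9, -0.1, 167.1]
force: [-0.4, -0.1, -2.7]
grip_width: 0.0255
grasp_force: 35.0
time_s: 8.4
tool_pos: [0.4741, -0.0546, 0.0933]
tool_rot: [-179.9, -0.4, 167.7]
force: [-0.2, 0.0, -3.6]
grip_width: 0.0256
grasp_force: 35.0
t 8.5 pos [476.9 -55.   96.5] rot [-180.    -0.   167.6] F [ 0.3  0.1 -1.9] w 25.9 gf 35.0 q7 83
[476.5 -56.   60. ] 167.5 t [ 0.2 -1.  36.5] w [-0.  -0.   0.1]
[476.5 -56.   34. ] 167.5 t [ 0.1 -1.  62.5] w [-0.  -0.   0.1]
```

View pics/c4.png

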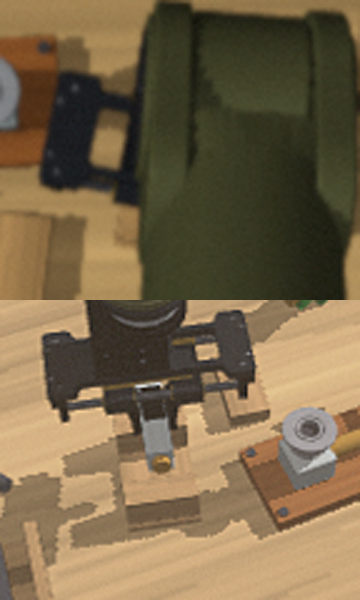

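The lower view shows the tee held over the trestle with its bar across the rails, its end at (160,460). I lower it.

```bash
python3 -m creep '[{"wx":0,"wy":0,"wz":0,"tx":0,"ty":-1,"tz":12,"gripper":-0.6},{"wx":0,"wy":0,"wz":0,"tx":0,"ty":-1,"tz":28,"gripper":-0.6},{"wx":0,"wy":0,"wz":0,"tx":0,"ty":-1,"tz":44,"gripper":-0.6},{"wx":0,"wy":0,"wz":0,"tx":0,"ty":-1,"tz":54,"gripper":-0.6},{"wx":0,"wy":0,"wz":0,"tx":0,"ty":-1,"tz":58,"gripper":-0.6}]';python3 -m creep '[{"wx":0,"wy":0,"wz":0,"tx":0,"ty":0,"tz":1,"gripper":-0.6},{"wx":0,"wy":0,"wz":0,"tx":0,"ty":0,"tz":2,"gripper":-0.6},{"wx":0,"wy":0,"wz":0,"tx":0,"ty":0,"tz":3,"gripper":-0.6},{"wx":0,"wy":0,"wz":0,"tx":0,"ty":0,"tz":4,"gripper":-0.6}]';python3 g.py 476.5 -56 32 167.5
```

```text
time_s: 8.92
tool_pos: [0.4819, -0.0568, 0.0449]
tool_rot: [179.8, 0.4, 167.6]
force: [-12.0, -0.2, 48.2]
grip_width: 0.0261
grasp_force: 35.0
time_s: 9.25
tool_pos: [0.4829, -0.057, 0.0435]
tool_rot: [179.8, 0.6, 167.6]
force: [-11.8, -0.2, 49.4]
grip_width: 0.0256
grasp_force: 35.0
t 9.25 pos [482.9 -57.   43.5] rot [179.8   0.6 167.6] F [-11.8  -0.2  49.4] w 25.6 gf 35.0 q7 86
[476.5 -56.   32. ] 167.5 t [ 6.6 -0.5 11.4] w [0.2 0.6 0.1]
```

```bash
python3 -m creep '[{"wx":0,"wy":0,"wz":0,"tx":0,"ty":0,"tz":-6,"gripper":-0.6},{"wx":0,"wy":0,"wz":0,"tx":0,"ty":0,"tz":-9,"gripper":-0.6},{"wx":0,"wy":0,"wz":0,"tx":0,"ty":0,"tz":-9,"gripper":-0.6}]';python3 g.py; python3 - <<'E'
from m import *
p,d=snap('scene'); x=p[200:290,230:330,::-1]; cv2.imwrite('pics/c5.png',cv2.resize(x,(660,594),interpolation=2))
P=cloud('scene',d)
# profile along bar axis: points near the trestle, bar axis coordinates
a=np.radians(-12.5);e=np.array([np.cos(a),np.sin(a)]);n=np.array([-e[1],e[0]])
Q=P.reshape(-1,3);r=Q[:,:2]-[.4765,-.056];s=r@e;t=r@n
for lo in range(-70,80,10):
    m=(s*1000>=lo)&(s*1000<lo+10)&(abs(t)<.009)&(Q[:,2]>.02)
    if m.sum(): print(lo,m.sum(),np.round(np.percentile(Q[m,2]*1000,[10,50,90]),1))
E
```

```text
time_s: 9.5
tool_pos: [0.4781, -0.0562, 0.0451]
tool_rot: [179.9, 0.2, 167.6]
force: [0.6, -0.6, -3.0]
grip_width: 0.0257
grasp_force: 35.0
t 9.5 pos [478.1 -56.2  45.1] rot [179.9   0.2 167.6] F [ 0.6 -0.6 -3. ] w 25.7 gf 35.0 q7 85
-70 60 [507.9 512.3 516.5]
-60 58 [501.5 504.8 508.4]
-50 65 [494.3 497.9 501.7]
-40 61 [487.1 490.4 494. ]
-30 65 [479.9 483.3 487.2]
-20 84 [453.7 475.1 479.2]
-10 93 [ 99.7 465.3 472.2]
0 50 [102.4 455.  456.5]
10 117 [ 75.9 100.3 454. ]
20 222 [ 84.1 180.2 448. ]
30 675 [215.9 322.6 432.3]
40 91 [ 74.7 409.6 423.5]
50 75 [24.8 45.6 74.5]
60 28 [55.1 63.6 69.5]
```

View pics/c5.png

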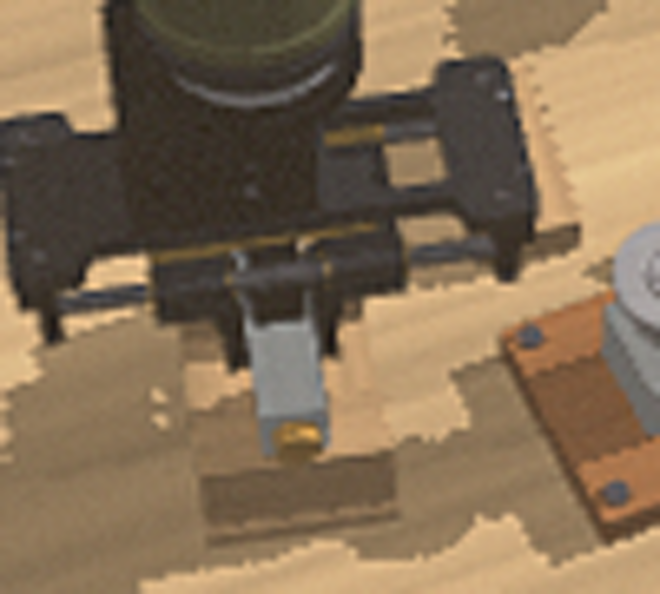

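The bar lies across both rails at crop (290,380), level, with its top at about 75 mm. That is roughly 2 mm above its resting height, so the tee slid in the grip. I ease it down and release it.

```bash
python3 -m creep '[{"wx":0,"wy":0,"wz":0,"tx":0,"ty":0,"tz":1,"gripper":-0.6},{"wx":0,"wy":0,"wz":0,"tx":0,"ty":0,"tz":2,"gripper":-0.6},{"wx":0,"wy":0,"wz":0,"tx":0,"ty":0,"tz":2,"gripper":-0.6}]' 10;python3 g.py;
```

```text
time_s: 9.8
tool_pos: [0.4774, -0.0563, 0.0427]
tool_rot: [180.0, 0.0, 167.6]
force: [-2.3, 1.3, 11.1]
grip_width: 0.026
grasp_force: 10.0
t 9.8 pos [477.4 -56.3  42.7] rot [180.    0.  167.6] F [-2.3  1.3 11.1] w 26.0 gf 10.0 q7 85
```

```bash
python3 -m creep '[{"wx":0,"wy":0,"wz":0,"tx":0,"ty":0,"tz":-1,"gripper":0.15},{"wx":0,"wy":0,"wz":0,"tx":0,"ty":0,"tz":-1,"gripper":0.15},{"wx":0,"wy":0,"wz":0,"tx":0,"ty":0,"tz":-1,"gripper":0.15},{"wx":0,"wy":0,"wz":0,"tx":0,"ty":0,"tz":-1,"gripper":0.15},{"wx":0,"wy":0,"wz":0,"tx":0,"ty":0,"tz":-1,"gripper":0.15}]' 10;
python3 -m creep '[{"wx":0,"wy":0,"wz":0,"tx":0,"ty":0,"tz":-10,"gripper":0.15},{"wx":0,"wy":0,"wz":0,"tx":0,"ty":0,"tz":-35,"gripper":0.15},{"wx":0,"wy":0,"wz":0,"tx":0,"ty":0,"tz":-75,"gripper":0.15},{"wx":0,"wy":0,"wz":0,"tx":0,"ty":0,"tz":-110,"gripper":0.15},{"wx":0,"wy":0,"wz":0,"tx":0,"ty":0,"tz":-130,"gripper":0.15}]'
python3 g.py; python3 - <<'E'
from m import *
for n in('scene','top'):
    p,d=snap(n); P=cloud(n,d).reshape(-1,3)
    rect(P,(.4765,-.056),.07,.066,.078,'bar');rect(P,(.4765,-.056),.04,.09,.105,'head')
    print([(np.round(r['point'],3),round(r['confidence'],2)) for r in nets.place_of('tee_head',n)][:2])
E
```

```text
time_s: 10.22
tool_pos: [0.4763, -0.0566, 0.0422]
tool_rot: [-180.0, -0.0, 167.6]
force: [-0.1, -0.3, -0.6]
grip_width: 0.0476
grasp_force: 0.0
time_s: 10.63
tool_pos: [0.4782, -0.0569, 0.1772]
tool_rot: [179.9, 0.3, 167.5]
force: [0.3, 0.2, -0.2]
grip_width: 0.0496
grasp_force: 0.0
t 10.63 pos [478.2 -56.9 177.2] rot [179.9   0.3 167.5] F [ 0.3  0.2 -0.2] w 49.6 gf 0.0 q7 81
bar 274 c 477.3 -56.6 size 120 26 long-axis yaw -12.3 zmed 73.2 mean [488.  -59.4]
head 87 c 478.9 -57.1 size 29 22 long-axis yaw -13.5 zmed 97.7 mean [479.7 -57.4]
[(array([0.313, 0.208, 0.068]), 0.88), (array([ 0.478, -0.058,  0.086]), 0.73)]
bar 16 c 441.5 -35.6 size 22 2 long-axis yaw -1.6 zmed 71.6 mean [439.4 -35.9]
head 0
[(array([0.425, 0.391, 0.069]), 0.96), (array([0.312, 0.206, 0.071]), 0.56)]
```

The tee rests level on the trestle at (477,-56.6), yaw -12.4°, with the head at 98 mm. I turn the tool 90° to take the head with the fingers along the bar.

```bash
python3 -m creep '[{"wx":0,"wy":0,"wz":7,"tx":0,"ty":0,"tz":0,"gripper":0.1},{"wx":0,"wy":0,"wz":14,"tx":0,"ty":0,"tz":0,"gripper":0.1},{"wx":0,"wy":0,"wz":21,"tx":0,"ty":0,"tz":0,"gripper":0.1},{"wx":0,"wy":0,"wz":28,"tx":0,"ty":0,"tz":0,"gripper":0.1},{"wx":0,"wy":0,"wz":35,"tx":0,"ty":0,"tz":0,"gripper":0.1}]' 10;
python3 -m creep '[{"wx":0,"wy":0,"wz":7,"tx":0,"ty":0,"tz":0,"gripper":0.1},{"wx":0,"wy":0,"wz":14,"tx":0,"ty":0,"tz":0,"gripper":0.1},{"wx":0,"wy":0,"wz":21,"tx":0,"ty":0,"tz":0,"gripper":0.1},{"wx":0,"wy":0,"wz":28,"tx":0,"ty":0,"tz":0,"gripper":0.1},{"wx":0,"wy":0,"wz":35,"tx":0,"ty":0,"tz":0,"gripper":0.1}]'
python3 -m creep '[{"wx":0,"wy":0,"wz":7,"tx":0,"ty":0,"tz":0,"gripper":0.1},{"wx":0,"wy":0,"wz":14,"tx":0,"ty":0,"tz":0,"gripper":0.1},{"wx":0,"wy":0,"wz":20,"tx":0,"ty":0,"tz":0,"gripper":0.1},{"wx":0,"wy":0,"wz":20,"tx":0,"ty":0,"tz":0,"gripper":0.1},{"wx":0,"wy":0,"wz":20,"tx":0,"ty":0,"tz":0,"gripper":0.1}]'
python3 g.py 477.5 -56.8 100 77.6 477.5 -56.8 78 77.6
```

```text
time_s: 11.25
tool_pos: [0.4752, -0.0566, 0.1708]
tool_rot: [-179.8, -0.1, 132.2]
force: [0.8, -1.3, 0.3]
grip_width: 0.0483
grasp_force: 0.0
time_s: 11.67
tool_pos: [0.4752, -0.0566, 0.1707]
tool_rot: [-179.8, -0.0, 97.2]
force: [0.5, -0.4, 0.1]
grip_width: 0.0476
grasp_force: 0.0
time_s: 12.08
tool_pos: [0.4756, -0.0566, 0.1713]
tool_rot: [-179.9, 0.0, 77.7]
force: [-0.1, -0.6, -0.9]
grip_width: 0.0484
grasp_force: 0.0
t 12.08 pos [475.6 -56.6 171.3] rot [-179.9    0.    77.7] F [-0.1 -0.6 -0.9] w 48.4 gf 0.0 q7 -9
[477.5 -56.8 100. ] 77.6 t [ 0.2  2.1 71.3] w [-0.1  0.   0.1]
[477.5 -56.8  78. ] 77.6 t [ 0.3  2.1 93.3] w [-0.1  0.   0.1]
```

```bash
python3 -m creep '[{"wx":0,"wy":0,"wz":0,"tx":0,"ty":2,"tz":15,"gripper":0.1},{"wx":0,"wy":0,"wz":0,"tx":0,"ty":2,"tz":40,"gripper":0.1},{"wx":0,"wy":0,"wz":0,"tx":0,"ty":2,"tz":65,"gripper":0.1},{"wx":0,"wy":0,"wz":0,"tx":0,"ty":2,"tz":83,"gripper":0.1},{"wx":0,"wy":0,"wz":0,"tx":0,"ty":2,"tz":90,"gripper":0.1}]' 10;
python3 -m creep '[{"wx":0,"wy":0,"wz":0,"tx":0,"ty":0,"tz":2,"gripper":0.1},{"wx":0,"wy":0,"wz":0,"tx":0,"ty":0,"tz":3,"gripper":0.1},{"wx":0,"wy":0,"wz":0,"tx":0,"ty":0,"tz":3,"gripper":0.1}]'
python3 g.py 477.5 -56.8 77 77.6; python3 - <<'E'
from m import *
p,d=snap('scene'); P=cloud('scene',d).reshape(-1,3)
rect(P,(.4765,-.056),.07,.066,.0755,'bar')
E
```

```text
time_s: 12.5
tool_pos: [0.4758, -0.057, 0.0793]
tool_rot: [-179.7, 0.1, 77.7]
force: [-0.5, -1.0, 0.6]
grip_width: 0.0477
grasp_force: 0.0
time_s: 12.75
tool_pos: [0.4792, -0.057, 0.0803]
tool_rot: [179.9, -0.0, 77.6]
force: [-0.6, -0.3, 0.4]
grip_width: 0.0479
grasp_force: 0.0
t 12.75 pos [479.2 -57.   80.3] rot [179.9  -0.   77.6] F [-0.6 -0.3  0.4] w 47.9 gf 0.0 q7 -6
[477.5 -56.8  77. ] 77.6 t [-0.1 -1.7  3.3] w [ 0.1 -0.   0. ]
bar 83 c 482.0 -57.5 size 111 26 long-axis yaw -12.4 zmed 72.4 mean [521.1 -66.1]
```

```bash
python3 -m creep '[{"wx":0,"wy":0,"wz":0,"tx":0,"ty":0,"tz":2,"gripper":-0.7},{"wx":0,"wy":0,"wz":0,"tx":0,"ty":0,"tz":2,"gripper":-0.7},{"wx":0,"wy":0,"wz":0,"tx":0,"ty":0,"tz":2,"gripper":-0.7},{"wx":0,"wy":0,"wz":0,"tx":0,"ty":0,"tz":2,"gripper":-0.7},{"wx":0,"wy":0,"wz":0,"tx":0,"ty":0,"tz":2,"gripper":-0.7}]' 10;
python3 -m creep '[{"wx":0,"wy":0,"wz":0,"tx":0,"ty":0,"tz":0,"gripper":-0.7},{"wx":0,"wy":0,"wz":0,"tx":0,"ty":0,"tz":0,"gripper":-0.7},{"wx":0,"wy":0,"wz":0,"tx":0,"ty":0,"tz":0,"gripper":-0.7}]' 35
python3 g.py 477.5 -56.8 77 77.6
```

```text
time_s: 13.22
tool_pos: [0.4783, -0.0569, 0.0778]
tool_rot: [-180.0, -0.0, 77.6]
force: [-1.0, 0.4, 2.4]
grip_width: 0.0254
grasp_force: 10.0
time_s: 13.47
tool_pos: [0.4784, -0.0569, 0.0778]
tool_rot: [-180.0, -0.0, 77.6]
force: [-2.8, 0.3, 4.5]
grip_width: 0.0256
grasp_force: 35.0
t 13.47 pos [478.4 -56.9  77.8] rot [-180.    -0.    77.6] F [-2.8  0.3  4.5] w 25.6 gf 35.0 q7 -6
[477.5 -56.8  77. ] 77.6 t [-0.1 -0.9  0.8] w [-0. -0. -0.]
```

```bash
python3 -m creep '[{"wx":0,"wy":0,"wz":0,"tx":0,"ty":0,"tz":-10,"gripper":-0.7},{"wx":0,"wy":0,"wz":0,"tx":0,"ty":0,"tz":-35,"gripper":-0.7},{"wx":0,"wy":0,"wz":0,"tx":0,"ty":0,"tz":-65,"gripper":-0.7},{"wx":0,"wy":0,"wz":0,"tx":0,"ty":0,"tz":-85,"gripper":-0.7},{"wx":0,"wy":0,"wz":0,"tx":0,"ty":0,"tz":-95,"gripper":-0.7}]' 35;
python3 g.py 573.5 -294 173 83
```

```text
time_s: 13.88
tool_pos: [0.4801, -0.0573, 0.1756]
tool_rot: [179.7, -0.1, 77.6]
force: [0.5, 0.3, -2.4]
grip_width: 0.0256
grasp_force: 35.0
t 13.88 pos [480.1 -57.3 175.6] rot [ 1.797e+02 -1.000e-01  7.760e+01] F [ 0.5  0.3 -2.4] w 25.6 gf 35.0 q7 -9
[ 573.5 -294.   173. ] 83.0 t [-211.1  142.2    3. ] w [ 0.3 -0.1 -5.4]
```

```bash
python3 -m creep '[{"wx":0,"wy":0,"wz":0,"tx":-10,"ty":7,"tz":0,"gripper":-0.7},{"wx":0,"wy":0,"wz":0,"tx":-30,"ty":20,"tz":0,"gripper":-0.7},{"wx":0,"wy":0,"wz":0,"tx":-55,"ty":37,"tz":0,"gripper":-0.7},{"wx":0,"wy":0,"wz":0,"tx":-80,"ty":54,"tz":0,"gripper":-0.7},{"wx":0,"wy":0,"wz":0,"tx":-105,"ty":71,"tz":0,"gripper":-0.7}]';
python3 -m creep '[{"wx":0,"wy":0,"wz":-2,"tx":-25,"ty":17,"tz":0,"gripper":-0.7},{"wx":0,"wy":0,"wz":-4,"tx":-50,"ty":34,"tz":0,"gripper":-0.7},{"wx":0,"wy":0,"wz":-5.4,"tx":-75,"ty":51,"tz":0,"gripper":-0.7},{"wx":0,"wy":0,"wz":-5.4,"tx":-95,"ty":64,"tz":0,"gripper":-0.7},{"wx":0,"wy":0,"wz":-5.4,"tx":-105,"ty":71,"tz":0,"gripper":-0.7}]'
python3 -m creep '[{"wx":0,"wy":0,"wz":0,"tx":0,"ty":0,"tz":0,"gripper":-0.7},{"wx":0,"wy":0,"wz":0,"tx":0,"ty":0,"tz":0,"gripper":-0.7},{"wx":0,"wy":0,"wz":0,"tx":0,"ty":0,"tz":0,"gripper":-0.7}]'
python3 g.py 573.5 -294 130 83
python3 - <<'E'
from m import *
p,d=snap('scene'); P=cloud('scene',d).reshape(-1,3)
rect(P,(.573,-.294),.14,.066,.076,'ends'); rect(P,(.573,-.294),.075,.15,.175,'bar'); 
E
```

```text
time_s: 14.3
tool_pos: [0.5252, -0.1757, 0.1719]
tool_rot: [-180.0, 0.0, 77.6]
force: [-0.2, 0.3, -2.3]
grip_width: 0.0258
grasp_force: 35.0
time_s: 14.72
tool_pos: [0.5714, -0.2963, 0.1713]
tool_rot: [-179.9, 0.2, 82.8]
force: [-1.4, -0.8, -2.0]
grip_width: 0.0257
grasp_force: 35.0
time_s: 14.97
tool_pos: [0.5719, -0.2906, 0.1719]
tool_rot: [-179.9, -0.1, 83.1]
force: [-0.5, 1.3, -2.8]
grip_width: 0.0256
grasp_force: 35.0
t 14.97 pos [ 571.9 -290.6  171.9] rot [-1.799e+02 -1.000e-01  8.310e+01] F [-0.5  1.3 -2.8] w 25.6 gf 35.0 q7 27
[ 573.5 -294.   130. ] 83.0 t [-3.2  2.1 41.9] w [-0.1 -0.1  0.1]
ends 1195 c 574.2 -293.6 size 187 126 long-axis yaw 82.5 zmed 71.7 mean [ 579.6 -287.6]
bar 142 c 621.9 -294.9 size 27 20 long-axis yaw -89.1 zmed 163.3 mean [ 622.6 -295. ]
```

```bash
python3 -m creep '[{"wx":0,"wy":0,"wz":0,"tx":-2.5,"ty":1.5,"tz":8,"gripper":-0.7},{"wx":0,"wy":0,"wz":0,"tx":-2.5,"ty":1.5,"tz":25,"gripper":-0.7},{"wx":0,"wy":0,"wz":0,"tx":-2.5,"ty":1.5,"tz":42,"gripper":-0.7},{"wx":0,"wy":0,"wz":0,"tx":-2.5,"ty":1.5,"tz":52,"gripper":-0.7},{"wx":0,"wy":0,"wz":0,"tx":-2.5,"ty":1.5,"tz":56,"gripper":-0.7}]';
python3 -m creep '[{"wx":0,"wy":0,"wz":0,"tx":0,"ty":0,"tz":0,"gripper":-0.7},{"wx":0,"wy":0,"wz":0,"tx":0,"ty":0,"tz":0,"gripper":-0.7},{"wx":0,"wy":0,"wz":0,"tx":0,"ty":0,"tz":0,"gripper":-0.7}]'
python3 g.py 573.5 -294 77 83
python3 - <<'E'
from m import *
p,d=snap('scene'); x=p[250:370,120:270,::-1]; cv2.imwrite('pics/c6.png',cv2.resize(x,(750,600),interpolation=2))
P=cloud('scene',d).reshape(-1,3)
rect(P,(.573,-.294),.075,.095,.116,'bar')
rect(P,(.573,-.294),.10,.067,.0745,'ngb')
E
```

```text
time_s: 15.43
tool_pos: [0.5722, -0.2936, 0.1142]
tool_rot: [-179.8, -0.1, 83.0]
force: [-0.2, -0.1, -2.2]
grip_width: 0.0258
grasp_force: 35.0
time_s: 15.68
tool_pos: [0.5739, -0.2956, 0.1177]
tool_rot: [179.9, 0.0, 83.0]
force: [-0.1, -0.1, -2.2]
grip_width: 0.0255
grasp_force: 35.0
t 15.68 pos [ 573.9 -295.6  117.7] rot [179.9   0.   83. ] F [-0.1 -0.1 -2.2] w 25.5 gf 35.0 q7 29
[ 573.5 -294.    77. ] 83.0 t [ 1.6 -0.6 40.7] w [ 0.1  0.  -0. ]
bar 115 c 624.7 -300.0 size 28 19 long-axis yaw -88.4 zmed 108.7 mean [ 625.8 -299.7]
ngb 831 c 574.7 -293.6 size 187 121 long-axis yaw 83.1 zmed 71.5 mean [ 581.4 -282.2]
```

View pics/c6.png

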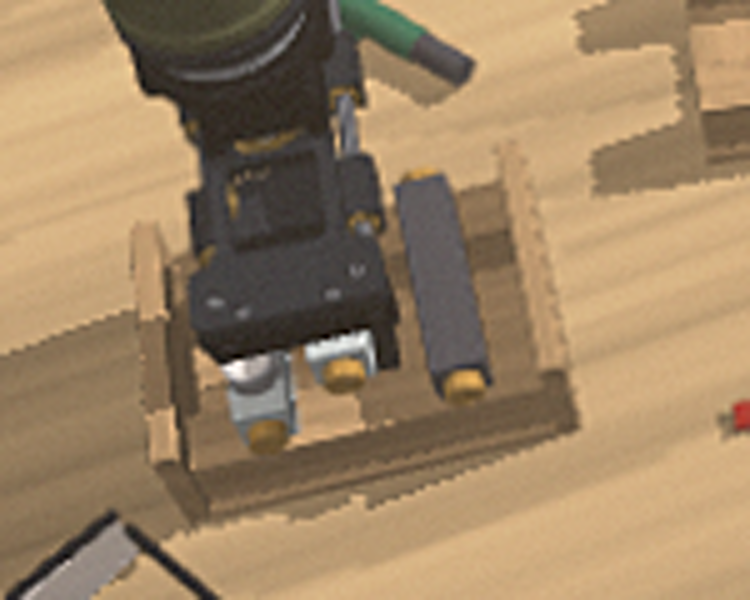

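The tee, with its end at crop (345,370), hangs centred between the gauge tee at (265,430) and the dark tee at (465,385). I lower it gently.

```bash
python3 -m creep '[{"wx":0,"wy":0,"wz":0,"tx":1,"ty":0,"tz":8,"gripper":-0.7},{"wx":0,"wy":0,"wz":0,"tx":1,"ty":0,"tz":17,"gripper":-0.7},{"wx":0,"wy":0,"wz":0,"tx":1,"ty":0,"tz":25,"gripper":-0.7},{"wx":0,"wy":0,"wz":0,"tx":1,"ty":0,"tz":30,"gripper":-0.7},{"wx":0,"wy":0,"wz":0,"tx":1,"ty":0,"tz":33,"gripper":-0.7}]';
python3 -m creep '[{"wx":0,"wy":0,"wz":0,"tx":0,"ty":0,"tz":1,"gripper":-0.7},{"wx":0,"wy":0,"wz":0,"tx":0,"ty":0,"tz":2,"gripper":-0.7},{"wx":0,"wy":0,"wz":0,"tx":0,"ty":0,"tz":3,"gripper":-0.7},{"wx":0,"wy":0,"wz":0,"tx":0,"ty":0,"tz":3,"gripper":-0.7}]'
python3 g.py 573.5 -294 77 83
```

```text
time_s: 16.15
tool_pos: [0.5725, -0.2938, 0.0819]
tool_rot: [-179.9, -0.0, 83.0]
force: [-0.4, -0.2, -3.4]
grip_width: 0.0255
grasp_force: 35.0
time_s: 16.48
tool_pos: [0.5735, -0.2944, 0.0807]
tool_rot: [180.0, 0.0, 83.0]
force: [-0.6, 0.3, -2.5]
grip_width: 0.0259
grasp_force: 35.0
t 16.48 pos [ 573.5 -294.4   80.7] rot [180.   0.  83.] F [-0.6  0.3 -2.5] w 25.9 gf 35.0 q7 29
[ 573.5 -294.    77. ] 83.0 t [ 0.4 -0.   3.7] w [ 0.  0. -0.]
```

```bash
python3 -m creep '[{"wx":0,"wy":0,"wz":0,"tx":0,"ty":0,"tz":1,"gripper":-0.7},{"wx":0,"wy":0,"wz":0,"tx":0,"ty":0,"tz":2,"gripper":-0.7},{"wx":0,"wy":0,"wz":0,"tx":0,"ty":0,"tz":3,"gripper":-0.7},{"wx":0,"wy":0,"wz":0,"tx":0,"ty":0,"tz":3.5,"gripper":-0.7},{"wx":0,"wy":0,"wz":0,"tx":0,"ty":0,"tz":3.5,"gripper":-0.7}]'
python3 g.py 573.5 -294 77 83
```

```text
time_s: 16.9
tool_pos: [0.5735, -0.2943, 0.0779]
tool_rot: [180.0, -0.0, 83.0]
force: [-2.0, 1.4, 3.3]
grip_width: 0.0254
grasp_force: 35.0
t 16.9 pos [ 573.5 -294.3   77.9] rot [180.  -0.  83.] F [-2.   1.4  3.3] w 25.4 gf 35.0 q7 30
[ 573.5 -294.    77. ] 83.0 t [ 0.3 -0.   0.9] w [ 0. -0. -0.]
```

```bash
python3 -m creep '[{"wx":0,"wy":0,"wz":0,"tx":0,"ty":0,"tz":0,"gripper":-0.7},{"wx":0,"wy":0,"wz":0,"tx":0,"ty":0,"tz":0,"gripper":0},{"wx":0,"wy":0,"wz":0,"tx":0,"ty":0,"tz":0,"gripper":0},{"wx":0,"wy":0,"wz":0,"tx":0,"ty":0,"tz":0,"gripper":0},{"wx":0,"wy":0,"wz":0,"tx":0,"ty":0,"tz":0,"gripper":0}]' 5
python3 -m creep '[{"wx":0,"wy":0,"wz":0,"tx":0,"ty":0,"tz":-10,"gripper":0},{"wx":0,"wy":0,"wz":0,"tx":0,"ty":0,"tz":-35,"gripper":0},{"wx":0,"wy":0,"wz":0,"tx":0,"ty":0,"tz":-75,"gripper":0},{"wx":0,"wy":0,"wz":0,"tx":0,"ty":0,"tz":-110,"gripper":0},{"wx":0,"wy":0,"wz":0,"tx":0,"ty":0,"tz":-130,"gripper":0}]'
python3 -m creep '[{"wx":0,"wy":0,"wz":0,"tx":40,"ty":0,"tz":0,"gripper":0},{"wx":0,"wy":0,"wz":0,"tx":80,"ty":0,"tz":0,"gripper":0},{"wx":0,"wy":0,"wz":0,"tx":110,"ty":0,"tz":0,"gripper":0},{"wx":0,"wy":0,"wz":0,"tx":130,"ty":0,"tz":0,"gripper":0},{"wx":0,"wy":0,"wz":0,"tx":130,"ty":0,"tz":0,"gripper":0}]'
python3 - <<'E'
from m import *
Y=[]
for n,r in(('scene',(250,370,120,270)),('top',(160,280,380,530))):
    p,d=snap(n); Y.append(cv2.resize(p[r[0]:r[1],r[2]:r[3],::-1],(375,300),interpolation=2)); P=cloud(n,d).reshape(-1,3)
    a=np.radians(-7);e=np.array([np.cos(a),np.sin(a)]);nn=np.array([-e[1],e[0]])
    t=(P[:,:2]-[.573,-.294])@nn; Q=P[abs(t)<.02]
    rect(Q,(.573,-.294),.06,.067,.079,'bar'); rect(Q,(.573,-.294),.03,.09,.105,'head')
    rect(P,(.535,.088),.035,.08,.095,'flange'); rect(P,(.485,.226),.07,.06,.072,'lever')
cv2.imwrite('pics/c7.png',np.vstack(Y))
E
python3 g.py
```

```text
time_s: 17.32
tool_pos: [0.5734, -0.2943, 0.0769]
tool_rot: [180.0, 0.0, 83.0]
force: [0.7, 0.0, 0.2]
grip_width: 0.0414
grasp_force: 0.0
time_s: 17.73
tool_pos: [0.5746, -0.2955, 0.2124]
tool_rot: [179.7, 0.1, 83.0]
force: [0.2, -0.4, 0.8]
grip_width: 0.0435
grasp_force: 0.0
time_s: 18.15
tool_pos: [0.5909, -0.1581, 0.2076]
tool_rot: [180.0, -0.2, 83.5]
force: [1.6, 0.8, -0.7]
grip_width: 0.0433
grasp_force: 0.0
bar 357 c 573.8 -293.2 size 118 27 long-axis yaw -7.4 zmed 73.2 mean [ 583.4 -293.6]
head 111 c 573.9 -293.3 size 27 22 long-axis yaw -6.0 zmed 97.6 mean [ 575.7 -293.5]
flange 328 c 534.4 87.6 size 55 53 long-axis yaw 12.9 zmed 88.0 mean [534.9  87.8]
lever 109 c 499.2 229.7 size 84 25 long-axis yaw -2.6 zmed 69.5 mean [500.1 225.8]
bar 0
head 0
flange 488 c 534.3 88.5 size 54 54 long-axis yaw 56.2 zmed 87.0 mean [534.4  88.5]
lever 230 c 498.6 224.8 size 84 24 long-axis yaw 6.5 zmed 68.8 mean [502.4 226.9]
t 18.25 pos [ 589.5 -164.6  207.7] rot [180.    0.   83.1] F [-0.2 -0.3  1. ] w 43.3 gf 0.0 q7 13
```

View pics/c7.png

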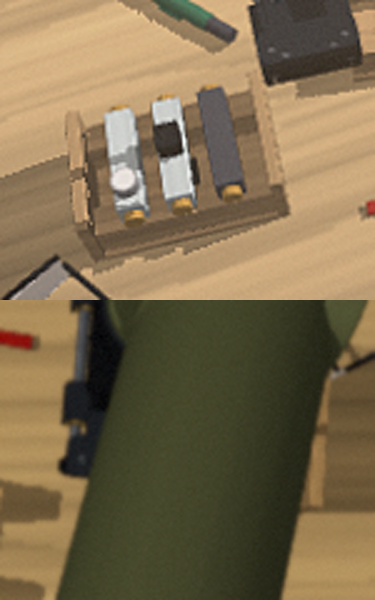

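The tee, at (175,150), lies level in the middle place with its neighbours where they were. The sleeve is up, the valve is shut, and the gripper is clear.

```bash
python3 -c "
from cell import env; print(env.sign_off())"
```

```text
the job is handed in; nothing more can be done
None
```

I shut the air off, pulled the tee, rested it on the trestle and laid it in the rack's empty place; the job was handed in at about 18 s, and no verdict came back.

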